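Lock the tile painter's colour chest

ROBOT

A 6-joint arm with a two-finger parallel gripper is mounted at the origin on the work surface. World frame = base frame: x ahead of the robot, y to its left, z up, the work surface at z = 0. Lengths are in m, angles in rad, forces in N, time in s.
With the tool pointing down it reaches from about 0.25 to 0.725 m from the base axis. Payload 4 kg.
Tool frame: the origin (TCP) lies on the centre line of the jaws, within the pads' length; the fingertips stand 25 mm ahead of it and the grasp point (between the pads) lies 6 mm ahead of it; z points along the fingers, x is the direction in which the jaws open and shut, and the axes are right-handed (so a half turn about z gives the same grasp; the last joint's range is limited). The gripper opens to 85 mm and grips with 20 to 120 N. Pads are 22 mm wide; open, the fingers measure 114 mm over their backs; the gripper's body (76 mm by 85 mm) begins 54 mm behind the grasp point. The pads swing forward as they close: fully open they stand 13 mm farther back than shut.
Start: joints at [1.173, 0.241, 0.005, 1.335, 0, 1.571], TCP at [0.194, 0.461, 0.256] pointing down, gripper open.
Joint ranges: [-2.72, 2.72], [-1.05, 1.87], [-1.09, 1.28], [-1.99, 2.15], [-1.42, 1.44], [-3.14, 3.14]. Speed limits (rad/s): [2.79, 2.79, 3.14, 3.14, 3.14, 3.14].

INTERFACE

Orientations are given as a unit quaternion [x, y, z, w].
In Python, from workcell import bot, imaging, order gives the robot as it stands.
- The arm moves only by the tool carry_out, never from a script. Its argument "moves" is a list of rows, each a list of 5 numbers: the shift along the tool's x, y, z scaled (see below), then the turn about the tool's z scaled (see below), then the opening, from -1 (shut) to 1 (fully open). In form: [[tx, ty, tz, roll, hand], ...]. A call has 1 to 20 rows; each row is the pose to reach, as a shift and turn from the pose commanded when the call began, along the tool's axes at that moment; what a row does not reach only later rows make up. The controller multiplies each number of a shift by 0.1 m and each number of a turn by 90 degrees. A row lasts 1/10 s, in which the tool goes at most 50 mm and 8.59 degrees, less where a joint would pass 70% of its speed; a pose out of reach is approached as far as the arm can. A call with a number of a shift or a turn outside -1 to 1 is refused whole. A call with a gripper value outside its range is refused whole. The fingers move at their own pace and stop on an object; the grip force is fixed at half the most. Time passes only in rows, so rows that repeat a pose let the fingers close. It gives the time, the measured TCP pose, the force and the opening at its end, in the units of the state.
- bot.get_obs(): the state, without advancing time (a new reading comes with each control period).
- imaging.camera(name): name is "scene" or "top" or "wrist"; returns the picture (384x512x3 uint8, red, green, blue); there is no depth.
- imaging.camera_model(name): a dict with "fovy" (degrees; the focal length in pixels is half the picture's height over the tangent of half this angle, whatever the lens; pixels are square), "cx", "cy" (the principal point, pixels), "eye" and "rotation" of the camera in the world. Camera axes: x right, y up, looking along -z (the intrinsics and any distortion apply to the point x, -y, -z); pixel columns grow to the right and rows downward; lengths in m; the calibration is good to about 2 mm. The wrist camera is an equidistant fisheye: a pixel r from the principal point sees the ray r / f radians off the axis. A picture is of the moment at which its call begins: read the wrist's pose just before it. camera_model takes no time and is no camera call; for the wrist camera it gives the pose at the moment of the call.
- order.job_done(): hands the job in, once; it reports no verdict.
The state is a dict: "clock": time; "joint_pos": joint angles; "joint_vel": joint speeds; "tau": joint torques, N m; "eef_pos": TCP position; "tool_rot": TCP orientation; "ft_force": force on the tool from outside, world axes, zero at the start; "ft_torque": the same for the moment, N m; "grip_width": finger opening in m.
Only numpy, scipy, OpenCV 4.12 (cv2) and the standard library are available. Lean on these libraries where they do the work, as an engineer would, in place of code of your own. Each camera call takes 0.05 s, during which the arm holds its last target.

TASK

Lock the wooden colour chest: flip the slotted steel hasp standing up on its lid edge over so that it hangs shut over the staple's eye, and then push the locking pin (the steel one with the wide round flange, in the tool block) down through the eye until its flange rests on it. Let go and leave the pin upright in the eye.

Things in the scene. Friction and masses are not known exactly. Their poses are not given: they have to be found in the camera images.
- hasp (a joint): Hinge angle (rad) of the hasp: 0 = hanging shut on the chest's front with the eye sticking out through its slot, pi = standing straight up, at most 3.5 (leaning back over the lid). Light hinge: it stays put within about 0.1 rad of upright; pushed farther forward, off the lid, it falls gently shut by itself within 3 s. Pushing takes under 2 N at the tab.
- hasp_tab (a point): Centre of the solid end tab of the hasp, a slotted steel plate 64 mm wide, 94 mm long, 4 mm thick, hinged on the lid's front edge. The tab, 24 mm long and full width, crosses its free end and is centred 82 mm from the hinge; the slot below is 48 mm wide. y axis: along the hinge line.
- eye (a point): Centre of the staple's eye at the top of its ring: a level steel ring, 24 mm inside, 40 mm outside, 8 mm thick, on a stem out of the chest's front; this point is 94 mm above the table. x axis: straight out from the chest's front; y along the front; z up. The front is 34 mm behind (-x); the hasp's hinge line 31 mm behind (-x) and 31 mm above. Fingers side by side along y stay clear of the chest.
- chest: Fixed colour chest of light wood with steel straps, lid shut: 150 mm deep (x), 260 mm wide (y), 125 mm high, flat on top. Origin: centre of its underside on the table. x axis points out of its front, the side with the hasp and staple, which faces away from the robot.
- pin_grip (a point): Centre of the grip of the loose steel locking pin (about 140 g): a barrel 22 mm across, 44 mm tall; under it a flange 44 mm across, underside 28 mm below this point; then a shank 12 mm across, 60 mm long, with a tapered foot, tip 88 mm below. z axis up the pin. It starts upright in the block; x along the row of holes. Home in the eye, this point is 28 mm above the eye.
- block: Fixed wooden tool block, 190 mm (x) by 70 mm (y), 64 mm high; origin at the centre of its underside. Three holes in a row along x, 60 mm apart, hold upright in any order the locking pin (flange on the block's top, lift 60 mm to clear), a stamp with a wooden ball head and a slim steel awl, up to 64 mm above the block. Fingers closing along y stay clear of the neighbours.
There are look-alikes about, which are no part of the job. What is shaped like the part that bears pin_grip but blue is not meant.

How it is judged:
By the outcome, as a careful person would: the job done as asked, in the order asked, and still so for the second after the job is handed in, with the robot touching nothing.
It also fails if it takes over 54 s, if anything falls off the work surface, if the arm or the gripper's body presses on something with over 40 N, if the wrist force passes 120 N, or if a joint passes its speed limit or range.

## Working session

There is one attempt and no reset: what is moved stays moved. The work goes in short steps, Python scripts to look and compute and a tool call to move; the robot and the scene stay as the last step left them, time stands still between calls to the robot, and variables do not carry over. Pictures are saved under pics/ and viewed, and the job is handed in when it is done.

Besides the shell and the picture viewer there is one more tool, called after "Emit:" by a JSON object that holds its "op" and its "data". carry_out: Moves the arm, as the interface text tells. Its arguments: {"type":"object","properties":{"moves":{"type":"array","items":{"type":"array","items":{"type":"number","minimum":-1,"maximum":1}}}},"required":["moves"]}

```bash
mkdir -p pics; ls; python3 - <<'E'
from workcell import bot, imaging, order
import cv2
o=bot.get_obs()
print({k:o[k] for k in ("clock","eef_pos","tool_rot","grip_width","ft_force")})
for n in ("scene","top","wrist"):
    m=imaging.camera_model(n); print(n,m)
    cv2.imwrite(f"pics/{n}0.png",imaging.camera(n)[:,:,::-1])
E
```

```text
pics
{'clock': 0.0, 'eef_pos': array([0.1934825 , 0.46043834, 0.25540958]), 'tool_rot': array([ 8.32879757e-01,  5.53453015e-01, -8.55822589e-04,  5.81793049e-04]), 'grip_width': 0.08499799919814469, 'ft_force': array([-0.78098613,  0.34841717, -0.34814304])}
scene {'fovy': 57.94272948331353, 'cx': 261.33613315445217, 'cy': 197.25506805003386, 'eye': array([ 0.93094572, -0.09027608,  0.63871225]), 'rotation': array([0.22720851, 0.19975443, 0.64874249, 0.69828909])}
top {'fovy': 50.25633783766829, 'cx': 252.83501077475387, 'cy': 193.25026424221915, 'eye': array([ 0.36326949, -0.04802775,  0.97343474]), 'rotation': array([-0.06919172,  0.07791544,  0.74087691, -0.66350817])}
wrist {'fovy': 65.70646984690485, 'cx': 255.29903093283042, 'cy': 187.02308853023303, 'eye': array([0.13054221, 0.4873011 , 0.37225511]), 'rotation': array([-0.11553534, -0.0762342 ,  0.54813444,  0.8248567 ])}
```

View pics/scene0.png

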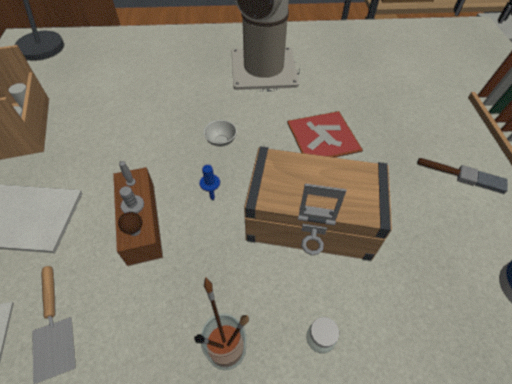

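View pics/top0.png

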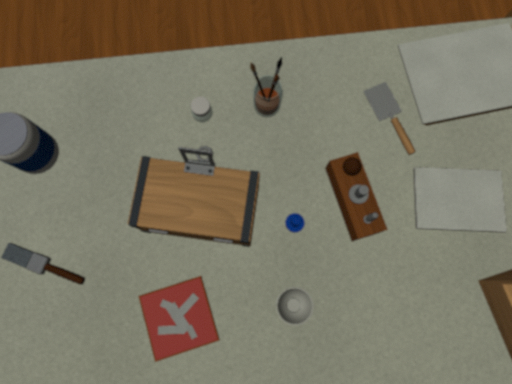

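View pics/wrist0.png

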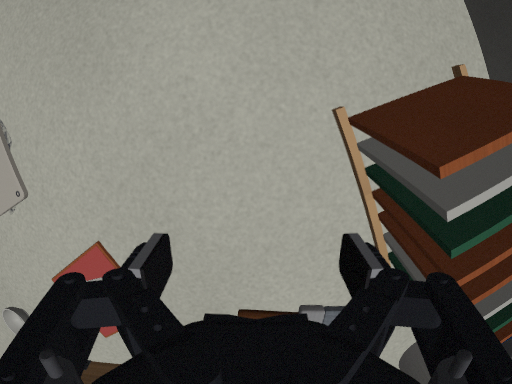

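The pictures show the chest with its hasp upright (scene 322,205; top 198,160), the eye (scene 313,245; top 205,152) and the block (scene 135,215). The block holds three candidates: a flanged steel piece in the middle (scene 130,200), a slim one (scene 126,172), and a dark ball (scene 130,222). A blue look-alike lies at scene (209,182). I'll enlarge these.

```bash
cat > h.py <<'E'
import numpy as np, cv2
from scipy.spatial.transform import Rotation as R
from workcell import bot, imaging, order
def f(m): return 192/np.tan(np.radians(m["fovy"])/2)
def ray(m,u,v,fish=False):
    a=np.array([(u-m["cx"])/f(m),-(v-m["cy"])/f(m)])
    if fish:
        r=np.hypot(*a); d=np.array([*(a/r*np.sin(r)),-np.cos(r)])
    else: d=np.array([*a,-1.])
    d=R.from_quat(m["rotation"]).apply(d); return np.array(m["eye"]),d/np.linalg.norm(d)
def onz(m,u,v,z,fish=False):
    e,d=ray(m,u,v,fish); return e+d*(z-e[2])/d[2]
def proj(m,p,fish=False):
    q=R.from_quat(m["rotation"]).inv().apply(np.array(p)-m["eye"])
    if fish:
        r=np.hypot(q[0],q[1]); t=np.arctan2(r,-q[2]); return m["cx"]+f(m)*t*q[0]/r, m["cy"]-f(m)*t*q[1]/r
    return m["cx"]+f(m)*q[0]/-q[2], m["cy"]-f(m)*q[1]/-q[2]
def tri(*rays):
    A=sum(np.eye(3)-np.outer(d,d) for e,d in rays); b=sum((np.eye(3)-np.outer(d,d))@e for e,d in rays)
    p=np.linalg.solve(A,b); return p,[np.linalg.norm((np.eye(3)-np.outer(d,d))@(p-e)) for e,d in rays]
E
python3 - <<'E'
import cv2,numpy as np
s=cv2.imread("pics/scene0.png");t=cv2.imread("pics/top0.png")
def c(im,x,y,w,h,k): return cv2.resize(im[y:y+h,x:x+w],None,fx=k,fy=k,interpolation=cv2.INTER_CUBIC)
cv2.imwrite("pics/c1.png",np.hstack([c(s,95,150,75,115,5),c(t,315,145,80,115,5)]))
cv2.imwrite("pics/c2.png",c(s,240,140,155,120,5))
cv2.imwrite("pics/c3.png",c(t,120,140,150,110,5))
E
```

```text
(no output)
```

View pics/c1.png

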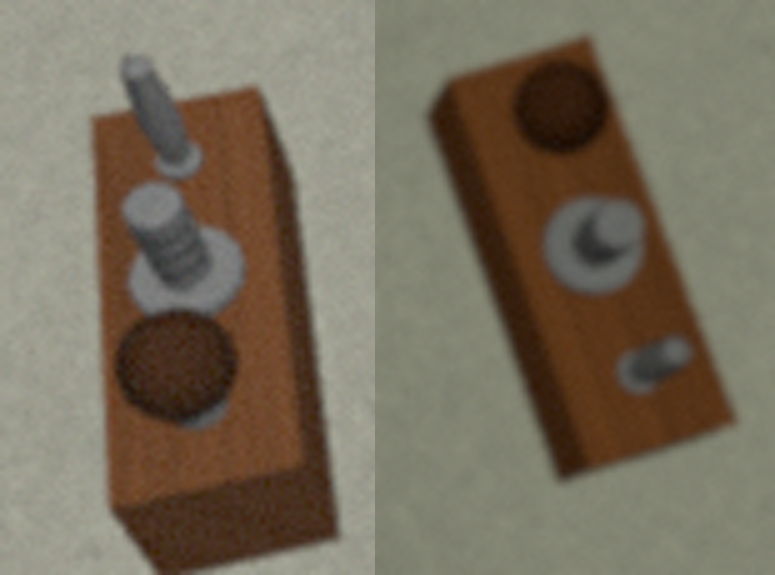

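View pics/c2.png

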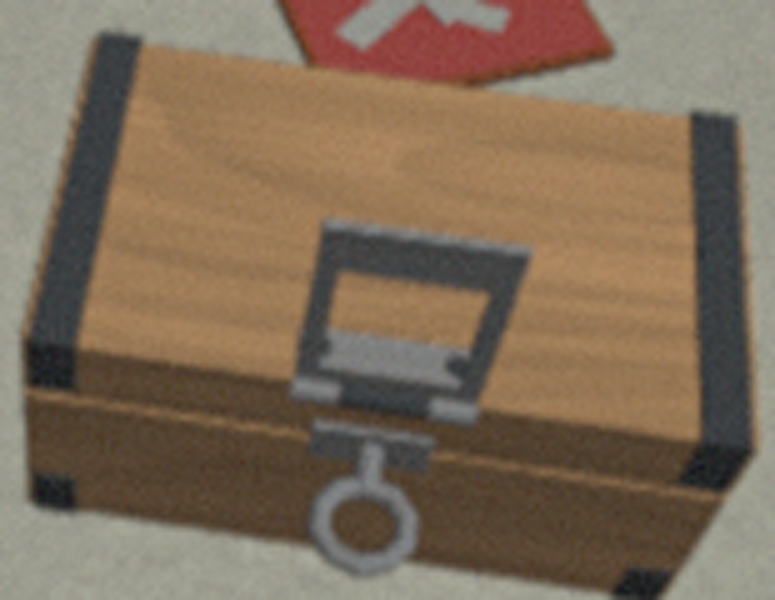

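View pics/c3.png

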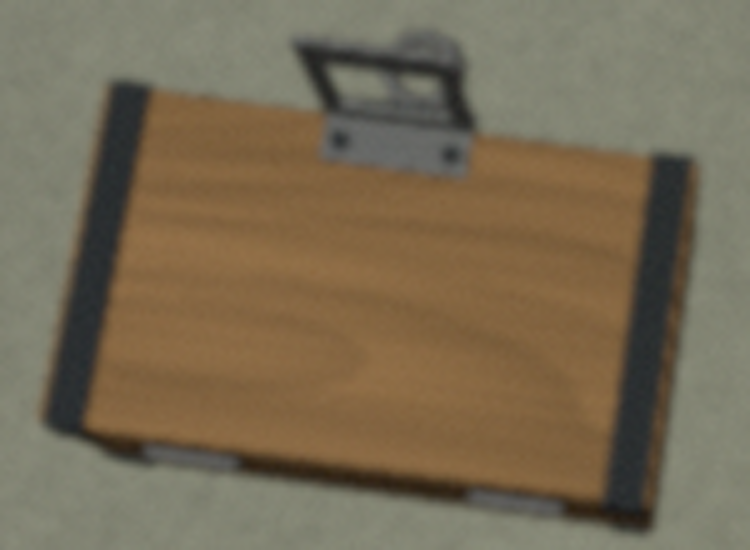

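The middle piece in the block is the steel pin with the wide round flange (scene 132,204; top 359,194). The slim one at (126,172) is the awl, the dark ball is the stamp, and the blue one is the decoy. Next I'll measure positions.

```bash
python3 - <<'E'
from h import *
np.set_printoptions(precision=4,suppress=True)
S=imaging.camera_model("scene");T=imaging.camera_model("top")
def s(x,y): return 240+(x+.5)/5-.5,140+(y+.5)/5-.5
def t(x,y): return 120+(x+.5)/5-.5,140+(y+.5)/5-.5
print("flange",onz(T,358.7,193.8,.07),onz(S,132.2,204.4,.07))
print("barreltop",onz(T,363,190,.114),onz(S,125.6,191,.114))
print("block ends top", [onz(T,315+x/5,145+y/5,.064) for x,y in ((75,80),(215,40),(360,422),(185,478))])
print("eye",onz(S,*s(364,522),.094))
for p in ((100,35),(740,117),(25,345),(755,450)): print("S",onz(S,*s(*p),.125))
for p in ((112,83),(693,157),(45,425),(645,522)): print("T",onz(T,*t(*p),.125))
print("tabtop S",[onz(S,*s(*p),.219) for p in ((322,222),(530,248))])
print("tabtop T",[onz(T,*t(*p),.219) for p in ((292,42),(462,68))])
o=bot.get_obs(); print(R.from_quat(o["tool_rot"]).as_matrix())
E
```

```text
flange [ 0.526  -0.3071  0.07  ] [ 0.5316 -0.3043  0.07  ]
barreltop [ 0.5253 -0.305   0.114 ] [ 0.5312 -0.304   0.114 ]
block ends top [array([ 0.6108, -0.2555,  0.064 ]), array([ 0.6228, -0.323 ,  0.064 ]), array([ 0.44  , -0.3583,  0.064 ]), array([ 0.4239, -0.2767,  0.064 ])]
eye [0.6548 0.0303 0.094 ]
S [ 0.445  -0.0474  0.125 ]
S [0.5048 0.2002 0.125 ]
S [ 0.5927 -0.0852  0.125 ]
S [0.6527 0.1619 0.125 ]
T [0.6494 0.1604 0.125 ]
T [ 0.589  -0.0853  0.125 ]
T [0.5039 0.1962 0.125 ]
T [ 0.4364 -0.0481  0.125 ]
tabtop S [array([0.6159, 0.0065, 0.219 ]), array([0.6299, 0.068 , 0.219 ])]
tabtop T [array([0.6266, 0.0674, 0.219 ]), array([0.609 , 0.0032, 0.219 ])]
[[ 0.3874  0.9219 -0.0007]
 [ 0.9219 -0.3874 -0.0015]
 [-0.0016 -0.0001 -1.    ]]
```

Emit:
{"op": "carry_out", "data": {"moves": [[-0.15,0.33,0,0,-1],[-0.3,0.66,0,0,-1],[-0.45,1,0,0,-1]]}}

```text
clock: 0.45
eef_pos: [0.2687, 0.3798, 0.2559]
tool_rot: [0.832, 0.554, -0.0, 0.0]
ft_force: [0.4, 0.1, 0.4]
grip_width: 0.0443
```

Emit:
{"op": "carry_out", "data": {"moves": [[-0.15,0.33,0,0,-1],[-0.3,0.66,0,0,-1],[-0.45,1,0,0,-1]]}}

```text
clock: 0.75
eef_pos: [0.3438, 0.2992, 0.2561]
tool_rot: [0.833, 0.554, -0.0, 0.0]
ft_force: [0.0, 0.9, 0.2]
grip_width: 0.0004
```

Emit:
{"op": "carry_out", "data": {"moves": [[-0.15,0.33,0,0,-1],[-0.3,0.66,0,0,-1],[-0.45,1,0,0,-1],[-0.45,1,0,0,-1]]}}

```text
clock: 1.15
eef_pos: [0.4202, 0.2175, 0.2559]
tool_rot: [0.835, 0.551, -0.0, 0.001]
ft_force: [-1.0, 0.5, -0.8]
grip_width: -0.0003
```

Emit:
{"op": "carry_out", "data": {"moves": [[-0.15,0.33,0,0,-1],[-0.3,0.66,0,0,-1],[-0.45,1,0,0,-1]]}}

```text
clock: 1.45
eef_pos: [0.4929, 0.1398, 0.2561]
tool_rot: [0.833, 0.554, -0.0, -0.0]
ft_force: [0.8, 0.2, 0.0]
grip_width: 0.0001
```

Emit:
{"op": "carry_out", "data": {"moves": [[-0.15,0.3,0,-0.05,-1],[-0.3,0.6,0,-0.1,-1],[-0.4,0.8,0,-0.1,-1],[-0.4,0.8,0,-0.1,-1],[-0.4,0.8,0,-0.1,-1]]}}

```text
clock: 1.95
eef_pos: [0.5505, 0.0725, 0.2557]
tool_rot: [0.787, 0.617, -0.001, -0.001]
ft_force: [0.2, 0.2, 0.8]
grip_width: 0.0005
```

```bash
python3 - <<'E'
from h import *
np.set_printoptions(precision=4,suppress=True)
o=bot.get_obs();print(o["eef_pos"],R.from_quat(o["tool_rot"]).as_matrix())
m=imaging.camera_model("wrist");print(m)
w=imaging.camera("wrist")[:,:,::-1];t=imaging.camera("top")[:,:,::-1];s=imaging.camera("scene")[:,:,::-1]
cv2.imwrite("pics/w1.png",w)
cv2.imwrite("pics/s1.png",cv2.resize(s[100:280,220:420],None,fx=3,fy=3))
M=m
for p in ((.624,.0375,.207),(.654,.030,.094)): print(proj(m,p,True))
E
```

```text
[0.5505 0.0725 0.2557] [[ 0.2388  0.9711 -0.0017]
 [ 0.9711 -0.2388  0.0004]
 [-0.     -0.0017 -1.    ]]
{'fovy': 65.70646984690485, 'cx': 255.29903093283042, 'cy': 187.02308853023303, 'eye': array([0.4843, 0.0887, 0.3726]), 'rotation': array([-0.108 , -0.0853,  0.611 ,  0.7796])}
(np.float64(232.40487913993763), np.float64(321.4711072422904))
(np.float64(240.01284305449735), np.float64(274.5410713034648))
```

View pics/w1.png

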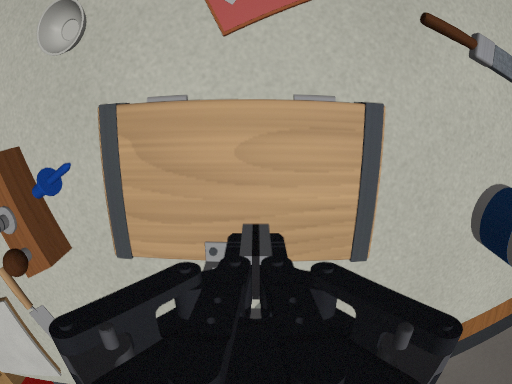

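View pics/s1.png

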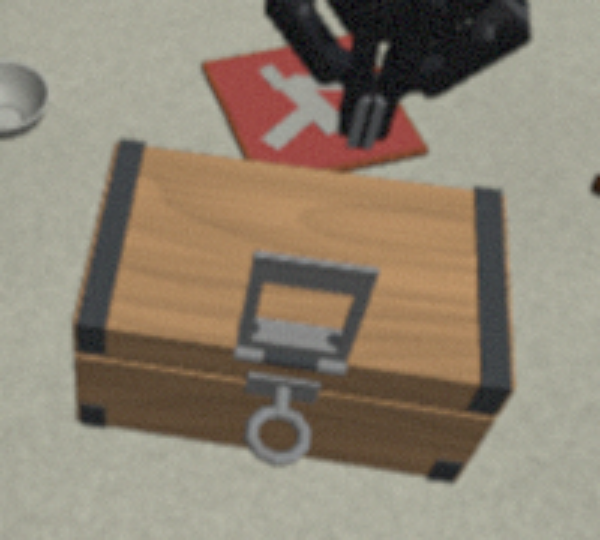

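The wrist view shows the chest square to the tool, with corners near (100,103), (383,102), (118,260) and (366,262). The closed fingers are behind the upright hasp. I'll lower them to tab height and push.

Emit:
{"op": "carry_out", "data": {"moves": [[-0.16,0,0.26,0,-1],[-0.16,0,0.26,0,-1],[-0.16,0.2,0.26,0,-1],[-0.16,0.4,0.26,0,-1],[-0.16,0.55,0.26,0,-1],[-0.16,0.65,0.26,0,-1],[-0.16,0.75,0.26,0,-1],[-0.16,0.85,0.26,0,-1],[-0.16,0.95,0.26,0,-1],[-0.16,1,0.26,0,-1],[-0.16,1,0.26,0,-1]]}}

```text
clock: 3.2
eef_pos: [0.6447, 0.0335, 0.2307]
tool_rot: [0.787, 0.617, 0.0, 0.0]
ft_force: [-0.9, -0.2, -0.3]
grip_width: -0.0001
```

```bash
python3 - <<'E'
from h import *
np.set_printoptions(precision=4,suppress=True)
o=bot.get_obs();print(o["eef_pos"],o["clock"])
m={'fovy': 65.70646984690485, 'cx': 255.29903093283042, 'cy': 187.02308853023303, 'eye': np.array([0.4843, 0.0887, 0.3726]), 'rotation': np.array([-0.108 , -0.0853,  0.611 ,  0.7796])}
for p in ((100,103),(383,102),(118,260),(366,262)): print(onz(m,*p,.125,True))
for p in ((206,241),(206,269)): print("plate",onz(m,*p,.127,True))
s=imaging.camera("scene")[:,:,::-1]
cv2.imwrite("pics/s2.png",cv2.resize(s[100:280,220:420],None,fx=3,fy=3))
E
```

```text
[0.6447 0.0335 0.2307] 3.2
[ 0.4426 -0.0449  0.125 ]
[0.5042 0.199  0.125 ]
[ 0.5947 -0.0842  0.125 ]
[0.6553 0.1617 0.125 ]
plate [0.5914 0.0157 0.127 ]
plate [0.6206 0.0063 0.127 ]
```

View pics/s2.png

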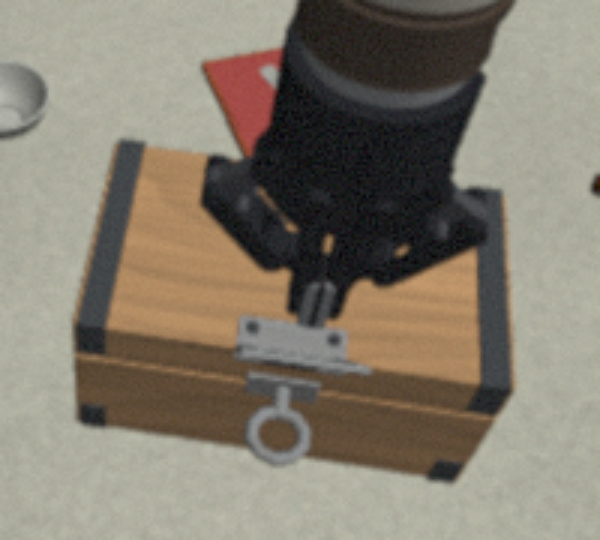

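The hasp has tipped forward and is falling. I'll back off upward and head for the pin.

Emit:
{"op": "carry_out", "data": {"moves": [[0,-0.1,-0.3,0,-1],[-0.3,-0.1,-0.3,0,1],[-0.65,-0.1,-0.3,0,1],[-1,-0.1,-0.3,0,1]]}}

```text
clock: 3.65
eef_pos: [0.61, -0.0619, 0.2611]
tool_rot: [0.786, 0.618, 0.0, 0.0]
ft_force: [0.1, -0.7, -0.2]
grip_width: 0.0433
```

Emit:
{"op": "carry_out", "data": {"moves": [[-0.35,-0.05,0,0,1],[-0.7,-0.1,0,0,1],[-1,-0.1,0,0,1]]}}

```text
clock: 3.95
eef_pos: [0.5757, -0.1576, 0.261]
tool_rot: [0.787, 0.617, -0.0, -0.0]
ft_force: [-0.2, 0.3, 0.5]
grip_width: 0.0845
```

Emit:
{"op": "carry_out", "data": {"moves": [[-0.35,-0.05,0,-0.06,1],[-0.7,-0.1,0,-0.12,1],[-1,-0.1,0,-0.18,1],[-1,-0.1,0,-0.25,1],[-1,-0.1,0,-0.25,1],[-1,-0.1,0,-0.25,1]]}}

```text
clock: 4.55
eef_pos: [0.5435, -0.2508, 0.2606]
tool_rot: [0.652, 0.758, 0.0, -0.0]
ft_force: [-1.0, 0.3, -0.6]
grip_width: 0.0852
```

```bash
python3 - <<'E'
from h import *
np.set_printoptions(precision=4,suppress=True)
o=bot.get_obs();print(o["clock"],o["eef_pos"],R.from_quat(o["tool_rot"]).as_matrix())
m=imaging.camera_model("wrist");print(m)
w=imaging.camera("wrist")[:,:,::-1]
cv2.imwrite("pics/w3.png",w)
s=imaging.camera("scene")[:,:,::-1]
cv2.imwrite("pics/s3.png",cv2.resize(s[130:280,230:400],None,fx=4,fy=4,interpolation=cv2.INTER_CUBIC))
print(proj(m,(.529,-.3055,.114),True),proj(m,(.529,-.3055,.07),True))
E
```

```text
4.55 [ 0.5435 -0.2508  0.2606] [[-0.1495  0.9888  0.0001]
 [ 0.9888  0.1495  0.0002]
 [ 0.0002  0.0001 -1.    ]]
{'fovy': 65.70646984690485, 'cx': 255.29903093283042, 'cy': 187.02308853023303, 'eye': array([ 0.4758, -0.2617,  0.3774]), 'rotation': array([-0.09  , -0.1057,  0.7507,  0.6459])}
(np.float64(198.41706920618117), np.float64(156.13773233581753)) (np.float64(206.10705124273434), np.float64(148.84504332551802))
```

View pics/w3.png

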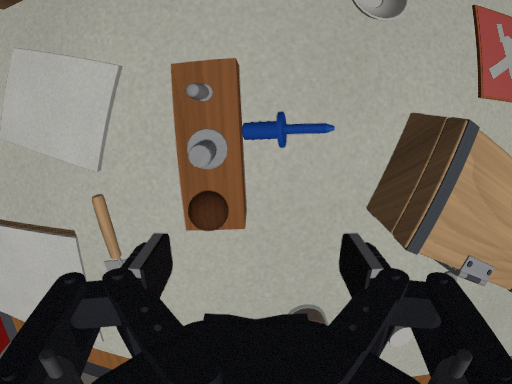

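View pics/s3.png

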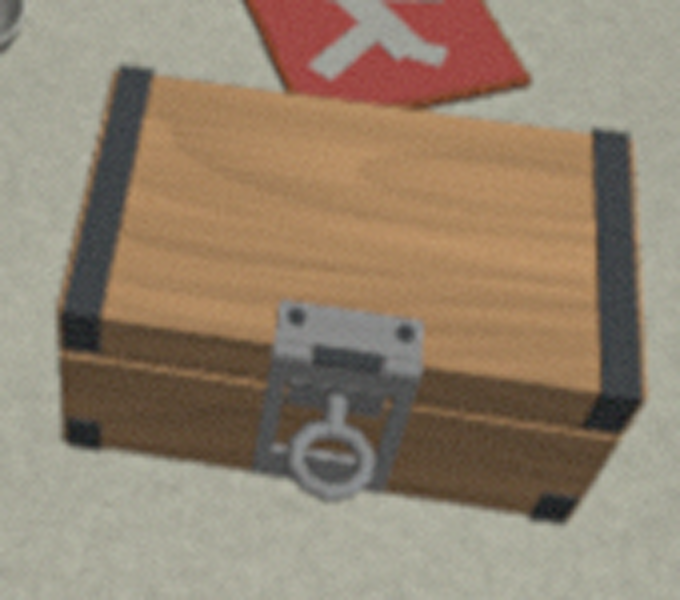

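The hasp now hangs shut with the eye through its slot (scene crop 333,455). The wrist view shows the pin's barrel top at about (202,154) and its flange at about (207,149), with the awl above and the stamp below.

```bash
python3 - <<'E'
from h import *
w=cv2.imread("pics/w3.png")
cv2.imwrite("pics/c5.png",cv2.resize(w[110:190,160:250],None,fx=7,fy=7,interpolation=cv2.INTER_CUBIC))
s=cv2.imread("pics/s3.png")
np.set_printoptions(precision=4,suppress=True)
m=dict(fovy=65.70646984690485,cx=255.299,cy=187.023,eye=np.array([ 0.4758, -0.2617,  0.3774]),rotation=np.array([-0.09  , -0.1057,  0.7507,  0.6459]))
for p in ((172,64),(237,58),(187,230),(246,228)): print("block",onz(m,*p,.064,True))
for p in ((201,153),(202,154)): print("barrel",onz(m,*p,.114,True))
print("flange",onz(m,207,149.5,.07,True))
print("eye",onz(imaging.camera_model("scene"),230+333.5/4-.4,130+459.5/4-.4,.094))
E
```

```text
block [ 0.4434 -0.3555  0.064 ]
block [ 0.4299 -0.2873  0.064 ]
block [ 0.6282 -0.3193  0.064 ]
block [ 0.6144 -0.2511  0.064 ]
barrel [ 0.5259 -0.3035  0.114 ]
barrel [ 0.5267 -0.3025  0.114 ]
flange [ 0.5296 -0.3045  0.07  ]
eye [0.6558 0.0311 0.094 ]
```

View pics/c5.png

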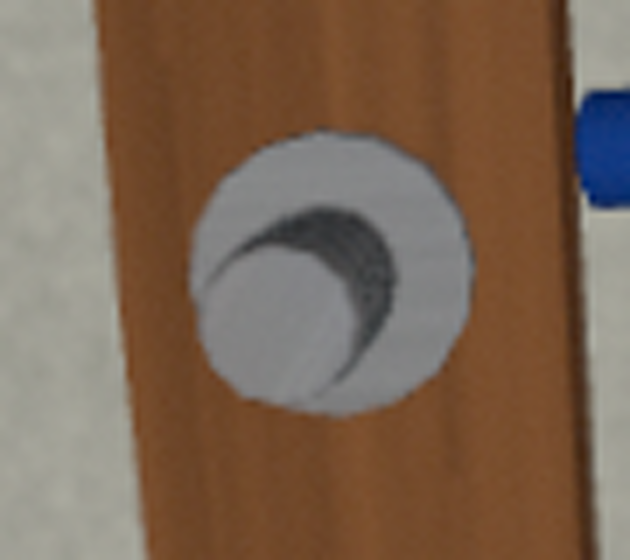

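Emit:
{"op": "carry_out", "data": {"moves": [[-0.3,-0.12,0,-0.03,1],[-0.506,-0.223,0.2,-0.03,1],[-0.506,-0.223,0.6,-0.03,1],[-0.506,-0.223,0.8,-0.03,1],[-0.506,-0.223,0.8,-0.03,1],[-0.506,-0.223,0.8,-0.03,1]]}}

```text
clock: 5.25
eef_pos: [0.5296, -0.3041, 0.1807]
tool_rot: [0.633, 0.774, -0.0, -0.0]
ft_force: [0.5, -0.2, 0.3]
grip_width: 0.0852
```

```bash
python3 - <<'E'
from h import *
np.set_printoptions(precision=4,suppress=True)
o=bot.get_obs();print(o["clock"],o["eef_pos"],R.from_quat(o["tool_rot"]).as_matrix())
m=imaging.camera_model("wrist")
w=imaging.camera("wrist")[:,:,::-1]
cv2.imwrite("pics/w4.png",w)
print(proj(m,(.529,-.3042,.114),True),proj(m,(.529,-.3042,.07),True),m)
Rm=R.from_quat(o["tool_rot"]).as_matrix();print((np.array([.529,-.3042,.104])-o["eef_pos"])@Rm)
E
```

```text
5.25 [ 0.5296 -0.3041  0.1807] [[-0.1983  0.9801 -0.0002]
 [ 0.9801  0.1983  0.0001]
 [ 0.0001 -0.0002 -1.    ]]
(np.float64(256.025574110581), np.float64(209.7374902527894)) (np.float64(255.81932312911266), np.float64(190.5871939095986)) {'fovy': 65.70646984690485, 'cx': 255.29903093283042, 'cy': 187.02308853023303, 'eye': array([ 0.4626, -0.3184,  0.2975]), 'rotation': array([-0.0873, -0.1078,  0.7665,  0.6271])}
[ 0.0001 -0.0006  0.0767]
```

View pics/w4.png

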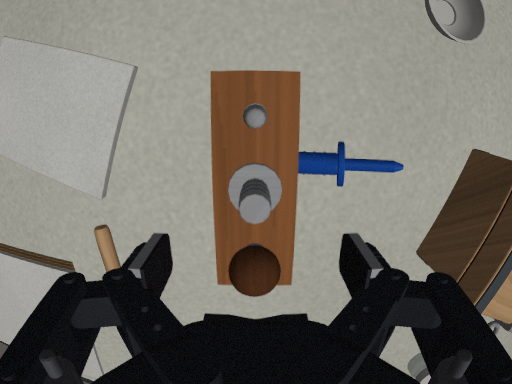

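The pin is centred between the jaws: barrel at (255,208), flange at (255,190), as predicted. I'll descend and grip.

Emit:
{"op": "carry_out", "data": {"moves": [[0,0,0.3,0,1],[0,0,0.55,0,1],[0,0,0.77,0,1],[0,0,0.77,0,1],[0,0,0.77,0,1],[0,0,0.77,0,-1],[0,0,0.77,0,-1],[0,0,0.77,0,-1],[0,0,0.77,0,-1],[0,0,0.77,0,-1],[0,0,0.77,0,-1],[0,0,0.77,0,-1]]}}

```text
clock: 6.5
eef_pos: [0.5296, -0.305, 0.104]
tool_rot: [0.633, 0.774, 0.0, 0.001]
ft_force: [-0.6, 1.3, 4.6]
grip_width: 0.0208
```

Emit:
{"op": "carry_out", "data": {"moves": [[0,0,-0.2,0,-1],[0,0,-0.5,0,-1],[0,0,-0.8,0,-1],[0,0,-1,0,-1],[0,0,-1,0,-1]]}}

```text
clock: 7.0
eef_pos: [0.5307, -0.3057, 0.2062]
tool_rot: [0.633, 0.774, 0.0, 0.003]
ft_force: [1.2, 0.2, -1.1]
grip_width: 0.0208
```

```bash
python3 - <<'E'
from h import *
np.set_printoptions(precision=4,suppress=True)
o=bot.get_obs();print(o["clock"],o["eef_pos"],o["grip_width"],o["ft_force"],R.from_quat(o["tool_rot"]).as_matrix())
s=imaging.camera("scene")[:,:,::-1]
cv2.imwrite("pics/s4.png",cv2.resize(s[90:250,70:230],None,fx=4,fy=4,interpolation=cv2.INTER_CUBIC))
E
```

```text
7.0 [ 0.5307 -0.3057  0.2062] 0.020753020932685554 [ 1.2193  0.2334 -1.0599] [[-0.1977  0.9802  0.0049]
 [ 0.9802  0.1978 -0.003 ]
 [-0.0039  0.0042 -1.    ]]
```

View pics/s4.png

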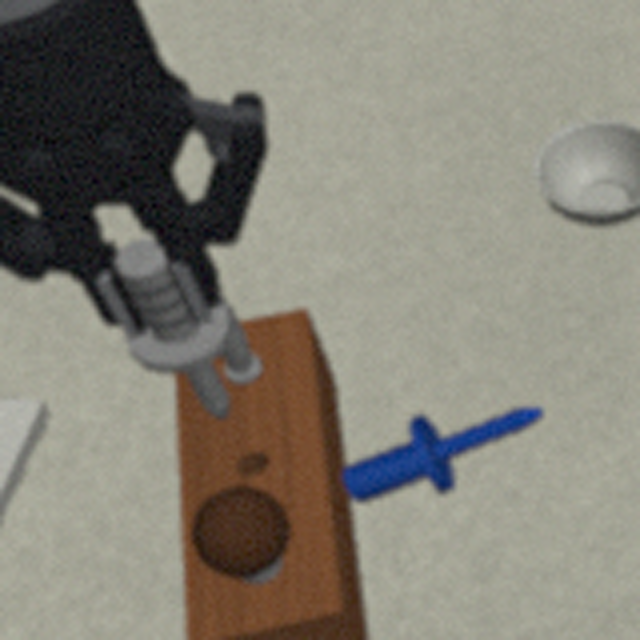

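The pin is lifted clear, upright in the jaws (crop 180,340). Carrying it over to the eye.

Emit:
{"op": "carry_out", "data": {"moves": [[0,0,-0.3,0,-1],[0.2,0.12,-0.6,0,-1],[0.5,0.31,-0.65,0,-1],[0.8,0.5,-0.65,0,-1],[0.95,0.6,-0.65,0,-1]]}}

```text
clock: 7.55
eef_pos: [0.5693, -0.1972, 0.266]
tool_rot: [0.632, 0.775, -0.0, -0.002]
ft_force: [-0.0, 0.6, -2.2]
grip_width: 0.0204
```

Emit:
{"op": "carry_out", "data": {"moves": [[0.35,0.22,0,0,-1],[0.7,0.44,0,0,-1],[0.95,0.6,0,0,-1]]}}

```text
clock: 7.85
eef_pos: [0.6091, -0.0928, 0.2657]
tool_rot: [0.633, 0.774, -0.001, -0.002]
ft_force: [-0.2, -0.9, -2.4]
grip_width: 0.0201
```

Emit:
{"op": "carry_out", "data": {"moves": [[0.3,0.2,0,0.07,-1],[0.6,0.4,0,0.14,-1],[0.85,0.57,0,0.21,-1],[0.95,0.6,0,0.28,-1],[0.95,0.6,0,0.28,-1],[0.95,0.6,0,0.28,-1],[0.95,0.6,0,0.28,-1]]}}

```text
clock: 8.55
eef_pos: [0.6489, 0.0089, 0.2675]
tool_rot: [0.787, 0.617, -0.001, -0.0]
ft_force: [0.6, -0.3, -1.1]
grip_width: 0.0204
```

```bash
cat > m.py <<'E'
from h import *
import sys
np.set_printoptions(precision=4,suppress=True)
o=bot.get_obs();Rm=R.from_quat(o["tool_rot"]).as_matrix()
print(o["clock"],o["eef_pos"],o["grip_width"],o["ft_force"]);print(Rm)
m=imaging.camera_model("wrist")
k=sys.argv[1]
w=imaging.camera("wrist")[:,:,::-1];s=imaging.camera("scene")[:,:,::-1];t=imaging.camera("top")[:,:,::-1]
cv2.imwrite(f"pics/w{k}.png",w)
cv2.imwrite(f"pics/s{k}.png",cv2.resize(s[110:290,220:400],None,fx=3.3,fy=3.3,interpolation=cv2.INTER_CUBIC))
cv2.imwrite(f"pics/t{k}.png",cv2.resize(t[90:240,120:280],None,fx=4,fy=4,interpolation=cv2.INTER_CUBIC))
E=np.array([.656,.0305,.094])
print("tool-axes to eye xy",(E-o["eef_pos"])@Rm)
S=imaging.camera_model("scene");T=imaging.camera_model("top")
tip=o["eef_pos"]+Rm[:,2]*.1; fl=o["eef_pos"]+Rm[:,2]*.034
print("pred scene tip",(np.array(proj(S,tip))-[220,110])*3.3,"flange",(np.array(proj(S,fl))-[220,110])*3.3,"eye",(np.array(proj(S,E))-[220,110])*3.3)
print("pred wrist eye",proj(m,E,True),"tip",proj(m,tip,True))
E
python3 m.py 5
```

```text
8.55 [0.6489 0.0089 0.2675] 0.020354499006681778 [ 0.576  -0.2554 -1.1228]
[[ 0.2383  0.9712 -0.0016]
 [ 0.9712 -0.2383 -0.0005]
 [-0.0009 -0.0014 -1.    ]]
tool-axes to eye xy [0.0228 0.002  0.1734]
pred scene tip [279.7766 362.7687] flange [297.7877 283.7542] eye [305.68   444.1399]
pred wrist eye (np.float64(277.73723951459476), np.float64(175.2326023719208)) tip (np.float64(255.11737578336903), np.float64(195.31797972733662))
```

View pics/s5.png

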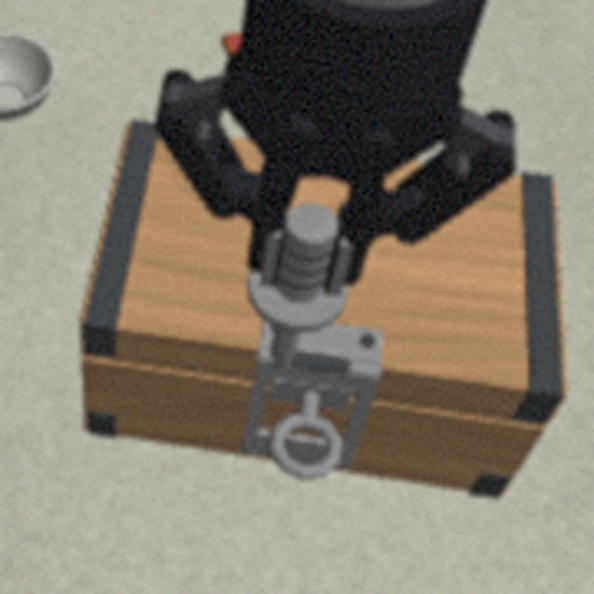

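View pics/w5.png

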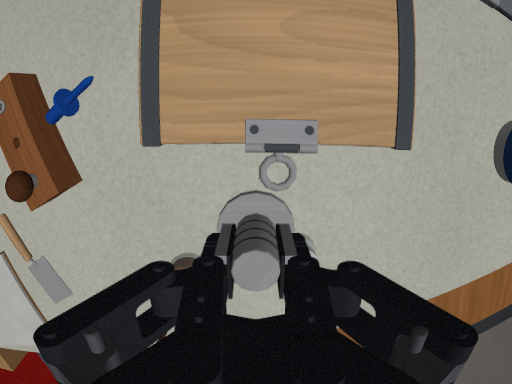

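The wrist view shows the eye's ring at (278,172), with the pin upright behind it. The scene crop shows the ring at (306,442). I'll measure the ring precisely.

```bash
python3 - <<'E'
from h import *
np.set_printoptions(precision=4,suppress=True)
w=cv2.imread("pics/w5.png")
cv2.imwrite("pics/c6.png",cv2.resize(w[110:250,200:320],None,fx=5,fy=5,interpolation=cv2.INTER_CUBIC))
m=imaging.camera_model("wrist");S=imaging.camera_model("scene")
for p in ((278,172),(278,172.5)):print(onz(m,*p,.094,True))
print(onz(S,220+306.5/3.3,110+443/3.3,.094))
for p in ((160,145),(395,148),(141,146),(412,150)):print("front edge",onz(m,*p,.125,True))
print("flange S as tool", )
E
```

```text
[0.6536 0.0316 0.094 ]
[0.6541 0.0315 0.094 ]
[0.6554 0.031  0.094 ]
front edge [ 0.5954 -0.0669  0.125 ]
front edge [0.6491 0.146  0.125 ]
front edge [ 0.5911 -0.0854  0.125 ]
front edge [0.6549 0.1647 0.125 ]
flange S as tool
```

View pics/c6.png

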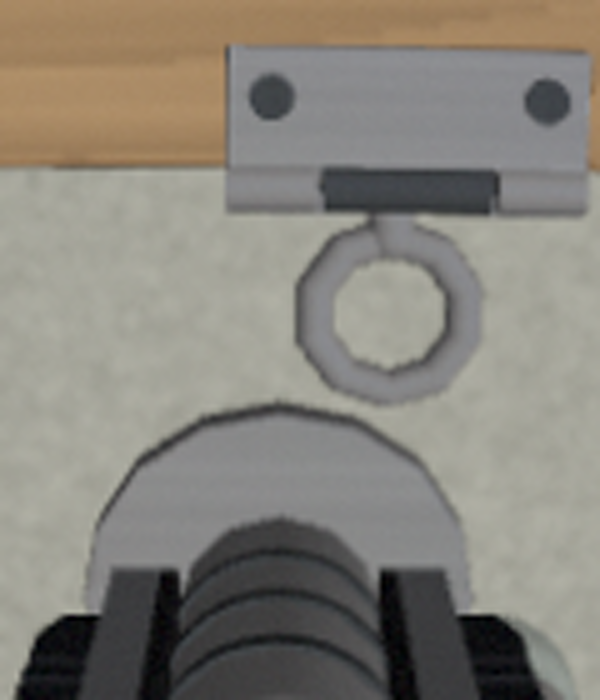

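Emit:
{"op": "carry_out", "data": {"moves": [[0.15,0.01,0.1,0,-1],[0.23,0.01,0.35,0,-1],[0.23,0.01,0.6,0,-1],[0.23,0.01,0.6,0,-1],[0.23,0.01,0.6,0,-1],[0.23,0.01,0.6,0,-1]]}}

```text
clock: 9.3
eef_pos: [0.6566, 0.0325, 0.2099]
tool_rot: [0.787, 0.617, 0.001, 0.001]
ft_force: [-0.3, 0.7, -0.7]
grip_width: 0.0202
```

```bash
python3 m.py 6
```

```text
9.3 [0.6566 0.0325 0.2099] 0.02022511525188941 [-0.3364  0.7212 -0.6723]
[[ 0.2383  0.9712  0.0026]
 [ 0.9712 -0.2383  0.0002]
 [ 0.0008  0.0025 -1.    ]]
tool-axes to eye xy [-0.0022 -0.0004  0.1159]
pred scene tip [313.9035 431.2737] flange [333.6531 364.9474] eye [305.68   444.1399]
pred wrist eye (np.float64(252.44654934307357), np.float64(188.93957393575323)) tip (np.float64(255.1091753277795), np.float64(195.3140019958201))
```

View pics/s6.png

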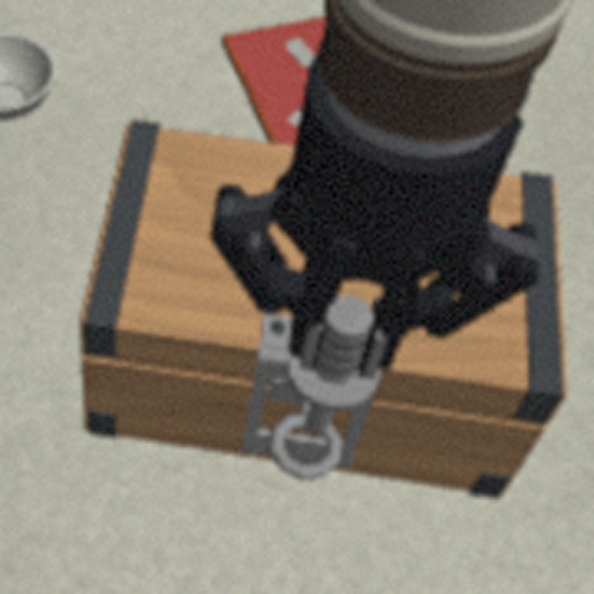

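View pics/w6.png

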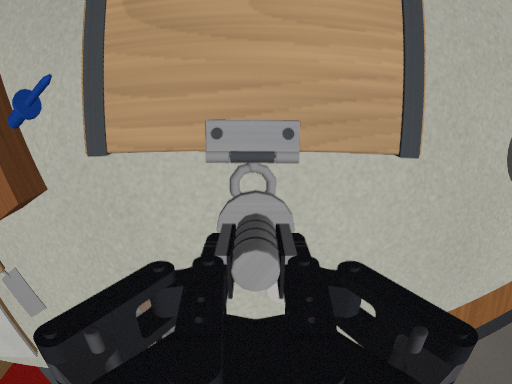

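View pics/t6.png

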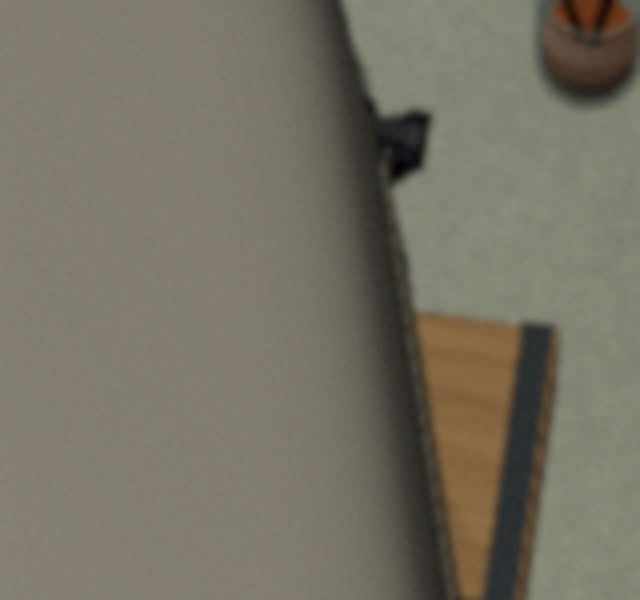

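The tip is above the ring. In the wrist view the ring centre is at about (252.5,186), so about 2.5 mm of sideways correction is needed. I'll apply that and descend in stages.

Emit:
{"op": "carry_out", "data": {"moves": [[-0.025,-0.01,0,0,-1],[-0.025,-0.01,0.05,0,-1],[-0.025,-0.01,0.1,0,-1],[-0.025,-0.01,0.15,0,-1],[-0.025,-0.01,0.2,0,-1],[-0.025,-0.01,0.25,0,-1],[-0.025,-0.01,0.25,0,-1]]}}

```text
clock: 10.15
eef_pos: [0.6536, 0.0301, 0.1819]
tool_rot: [0.787, 0.617, -0.001, -0.001]
ft_force: [0.3, 1.0, -0.4]
grip_width: 0.0208
```

```bash
python3 m.py 7
```

```text
10.15 [0.6536 0.0301 0.1819] 0.020765792820699916 [ 0.2751  1.0424 -0.3542]
[[ 0.2383  0.9712 -0.0023]
 [ 0.9712 -0.2383 -0.0001]
 [-0.0006 -0.0022 -1.    ]]
tool-axes to eye xy [0.001  0.0025 0.0879]
pred scene tip [301.1285 450.1362] flange [318.957 389.053] eye [305.68   444.1399]
pred wrist eye (np.float64(256.5122838234495), np.float64(203.49722619242624)) tip (np.float64(255.12026507779282), np.float64(195.27492352984743))
```

View pics/s7.png

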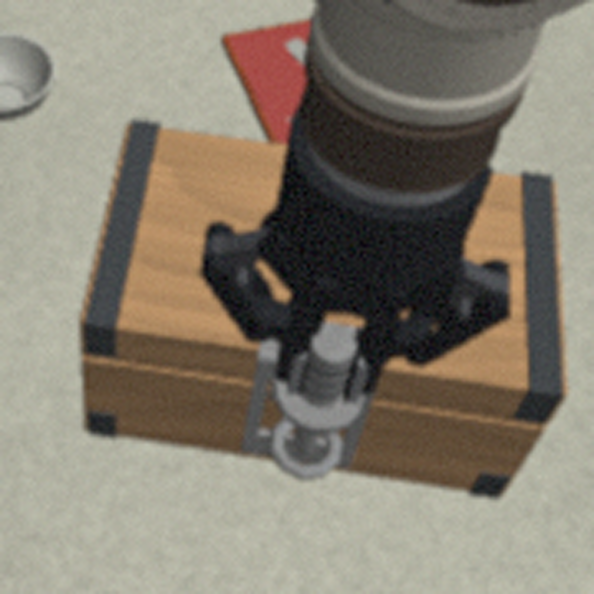

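View pics/w7.png

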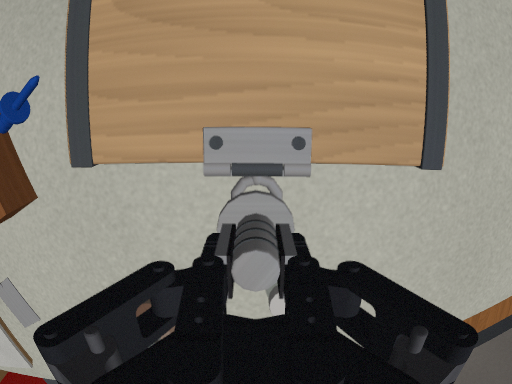

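The shank is inside the ring (scene crop 308,450) and there's no contact force. Continuing down.

Emit:
{"op": "carry_out", "data": {"moves": [[0.01,0.01,0.06,0,-1],[0.01,0.01,0.12,0,-1],[0.01,0.01,0.18,0,-1],[0.01,0.01,0.24,0,-1],[0.01,0.01,0.3,0,-1],[0.01,0.01,0.35,0,-1],[0.01,0.01,0.35,0,-1]]}}

```text
clock: 11.0
eef_pos: [0.6548, 0.0308, 0.147]
tool_rot: [0.787, 0.617, -0.001, -0.001]
ft_force: [-0.3, 0.1, -1.0]
grip_width: 0.0204
```

```bash
python3 m.py 8
```

```text
11.0 [0.6548 0.0308 0.147 ] 0.020434861510728108 [-0.271   0.1024 -1.0012]
[[ 0.2384  0.9712 -0.0021]
 [ 0.9712 -0.2384 -0.0001]
 [-0.0006 -0.002  -1.    ]]
tool-axes to eye xy [0.0001 0.0014 0.053 ]
pred scene tip [294.417  480.3351] flange [310.7971 424.8293] eye [305.68   444.1399]
pred wrist eye (np.float64(255.21956779057436), np.float64(220.33940241245227)) tip (np.float64(255.09466710396885), np.float64(195.30201388564618))
```

View pics/s8.png

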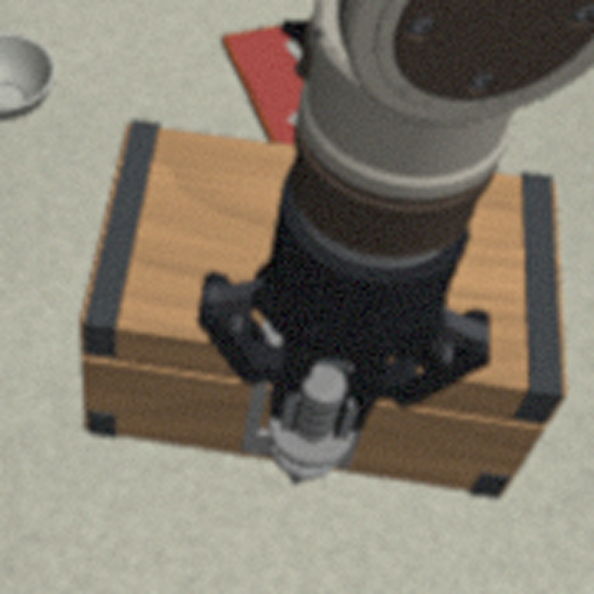

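Tip is through and the flange is about 13 mm above the ring. I'll lower slowly until contact.

Emit:
{"op": "carry_out", "data": {"moves": [[0,0,0.03,0,-1],[0,0,0.06,0,-1],[0,0,0.08,0,-1],[0,0,0.1,0,-1],[0,0,0.1,0,-1]]}}

```text
clock: 11.65
eef_pos: [0.6552, 0.0308, 0.1378]
tool_rot: [0.787, 0.617, -0.0, -0.0]
ft_force: [0.4, -0.5, -1.5]
grip_width: 0.0204
```

Emit:
{"op": "carry_out", "data": {"moves": [[0,0,0.01,0,-1],[0,0,0.02,0,-1],[0,0,0.02,0,-1]]}}

```text
clock: 11.95
eef_pos: [0.6554, 0.0308, 0.1362]
tool_rot: [0.787, 0.617, -0.0, -0.0]
ft_force: [-0.3, -0.0, -0.8]
grip_width: 0.0204
```

Emit:
{"op": "carry_out", "data": {"moves": [[0,0,0.01,0,-1],[0,0,0.02,0,-1],[0,0,0.02,0,-1]]}}

```text
clock: 12.25
eef_pos: [0.6556, 0.0308, 0.1349]
tool_rot: [0.787, 0.617, 0.0, 0.0]
ft_force: [0.2, -1.6, 2.0]
grip_width: 0.0203
```

Emit:
{"op": "carry_out", "data": {"moves": [[0,0,0.01,0,-1],[0,0,0.015,0,-1],[0,0,0.015,0,-1]]}}

```text
clock: 12.55
eef_pos: [0.6558, 0.0308, 0.1346]
tool_rot: [0.787, 0.617, 0.001, 0.001]
ft_force: [-1.1, -0.1, 6.7]
grip_width: 0.0203
```

Contact at TCP z 0.1346 with +6.7 N, which is the predicted home height. Releasing and retreating straight up.

Emit:
{"op": "carry_out", "data": {"moves": [[0,0,0,0,0],[0,0,0,0,0.3],[0,0,0,0,0.6],[0,0,0,0,1],[0,0,0,0,1],[0,0,0,0,1],[0,0,-0.1,0,1],[0,0,-0.3,0,1],[0,0,-0.6,0,1],[0,0,-0.9,0,1],[0,0,-0.9,0,1]]}}

```text
clock: 13.65
eef_pos: [0.6581, 0.031, 0.2295]
tool_rot: [0.787, 0.617, 0.004, 0.003]
ft_force: [0.7, 0.6, 0.5]
grip_width: 0.0855
```

Emit:
{"op": "carry_out", "data": {"moves": [[0,-0.2,-0.3,0,1],[0,-0.5,-0.3,0,1],[0,-0.9,-0.3,0,1],[0,-0.9,-0.3,0,1]]}}

```text
clock: 14.05
eef_pos: [0.5617, 0.0529, 0.2518]
tool_rot: [0.786, 0.618, -0.003, -0.002]
ft_force: [0.8, -0.3, -0.7]
grip_width: 0.0852
```

```bash
python3 m.py 9
```

```text
14.05 [0.5617 0.0529 0.2518] 0.08524982491185941 [ 0.7885 -0.2654 -0.6629]
[[ 0.2369  0.9715 -0.0078]
 [ 0.9715 -0.2369 -0.0002]
 [-0.002  -0.0075 -1.    ]]
tool-axes to eye xy [0.0009 0.0981 0.1571]
pred scene tip [332.5135 234.6233] flange [353.584  153.1691] eye [305.68   444.1399]
pred wrist eye (np.float64(255.936101357759), np.float64(266.80807684274953)) tip (np.float64(255.1079123026127), np.float64(195.31108179430754))
```

View pics/s9.png

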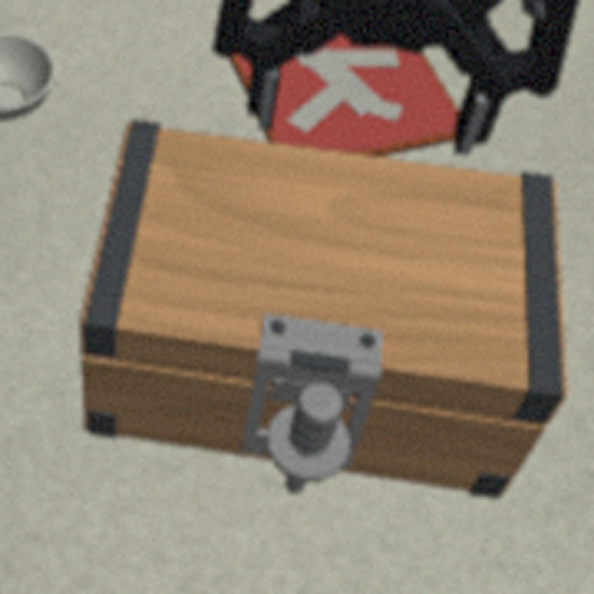

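View pics/w9.png

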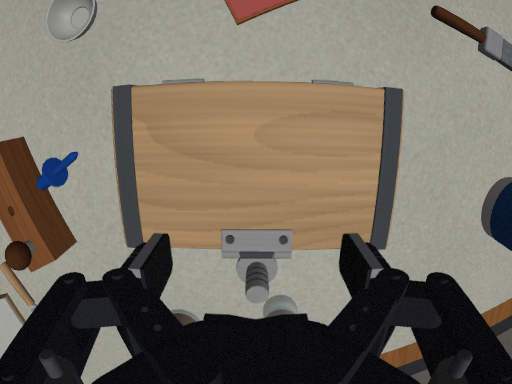

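The pin stands upright in the eye with its flange seated on the ring (scene crop 310,440), its tip below (295,485), and the hasp shut. The gripper is well clear. I'll let the arm settle, then hand in.

Emit:
{"op": "carry_out", "data": {"moves": [[0,0,0,0,1],[0,0,0,0,1],[0,0,0,0,1],[0,0,0,0,1],[0,0,0,0,1]]}}

```text
clock: 14.7
eef_pos: [0.5683, 0.0522, 0.2526]
tool_rot: [0.787, 0.617, -0.0, -0.0]
ft_force: [-0.4, -0.3, 0.4]
grip_width: 0.0857
```

```bash
python3 - <<'E'
from h import *
S=imaging.camera_model("scene")
e=np.array([.655,.031,.0])
for z in (.144,.103,.034): print(z,(np.array(proj(S,e+[0,0,z]))-[220,110])*3.3)
a=cv2.imread("pics/s9.png")
s=imaging.camera("scene")[:,:,::-1]
b=cv2.resize(s[110:290,220:400],None,fx=3.3,fy=3.3,interpolation=cv2.INTER_CUBIC)
print("change near pin",np.abs(cv2.blur(a,(7,7))[340:520,230:390].astype(int)-cv2.blur(b,(7,7))[340:520,230:390]).max())
print(order.job_done())
E
```

```text
0.144 [320.0749388  395.56518858]
0.103 [308.64189663 434.44264205]
0.034 [292.02312426 490.95389602]
change near pin 7
the job is handed in; nothing more can be done
None
```

The chest is locked. I tipped the hasp forward and it fell shut over the staple's eye. I then took the flanged steel pin from the middle hole of the block, lowered it through the eye and let go. I handed the job in at about 15 s of the 54 s allowed.

- **Seating:** The flange met the ring at tool height 0.1346 m with a push of about 7 N; the predicted height was 0.134 m.
- **Pin position:** After release, the scene picture shows the pin's top, flange and tip within about 6 enlarged pixels (about 2 camera pixels) of where an upright, home pin should appear. Nothing near the pin visibly changed between the last two pictures.
- **Gripper:** It is open and well clear of the pin and chest, at about zero force.
- **Disagreements:** The cameras differed by 2–6 mm while I was measuring, with the top view furthest off for the pin and chest. I relied on the wrist and scene views. No check failed.

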